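# Hold a sculpture's mounting flange over its plinth for screwing

### The job

First take the paint bottle off the wooden plinth and stand it upright on the table. Then pick up the steel mounting flange by its square socket and hold it level, hovering about 2 cm above the plinth, turned and centred so that all four of its holes lie over the four threaded holes in the wood and I can drop the screws straight in. Finish holding it still there, without letting go or setting it down, and leave the other things on the table where they are.

Things in the scene. Friction and masses are not known exactly. Their poses are not given: they have to be found in the camera images.
- plinth: Fixed oak block 180 (x) x 140 (y) x 45 (z) mm, flat on the table. Origin at the centre of its underside; x along its long side, z up. Four threaded holes of 8 mm diameter with thin brass rims in its top at x = +-57, y = +-37 mm: a rectangle, the same after a half turn. At the start the paint bottle stands on it.
- flange: Loose steel mounting flange, 0.3 to 0.65 kg: plate 150 (x) x 110 (y) x 6 mm lying flat; at its centre an upright open square aluminium tube (socket), 26 x 26 mm outside, 3 mm wall, sides parallel to the plate's, from z = 6 to z = 66 mm. Origin: centre of the plate's underside; z up. Four 18 mm through holes at x = +-57, y = +-37 mm, as in the plinth; fits either way round (half turn).
- bottle: The paint bottle on the plinth, loose, 0.1 to 0.25 kg: an upright round plastic squeeze bottle, straight body 54 mm in diameter from z = 0 to 100 mm with a pale paper band, a narrowing shoulder to z = 112 and a short white conical nozzle to z = 128 mm. Origin at the centre of its underside; z up.
- thread0 (a point): mouth of a threaded hole in the plinth's top face, at (-57, -37, 45) mm in the plinth's frame
- thread2 (a point): mouth of the threaded hole diagonally across, at (57, 37, 45) mm in the plinth's frame
- hole0 (a point): centre of a flange hole at the plate's underside, at (-57, -37, 0) mm in the flange's frame
- hole2 (a point): centre of the flange hole diagonally across, at the underside, at (57, 37, 0) mm in the flange's frame
- spare_bottle: Bystander: a second paint bottle just like the first, but standing on the table from the start, beyond the work. Origin at the centre of its underside.
- cup: Bystander: an empty white cup, 72 mm across the rim, 85 mm high, standing on the table. Origin at the centre of its underside.
- tape: Bystander: a roll of pale tape lying flat, 90 mm outer diameter, 24 mm high. Origin at the centre of its underside.
- brush: Bystander: a paint brush about 190 mm long lying on the table along its own x axis, less than 35 mm high. Origin under its middle.
Mind the look-alikes: they are no part of the job. Several things look just like the flange: the one meant starts nearest to the robot's base.

How it is judged:
By the outcome, as a careful person would: the job done as asked, in the order asked, and still so for the second after the job is handed in, while the arm keeps its last pose, push and grip.
It also fails if it takes over 56 s, if anything falls off the work surface, if the arm or the gripper's body presses on something with over 40 N, if the wrist force passes 120 N, or if a joint passes its speed limit or range.

### The arm

A 6-joint arm with a two-finger parallel gripper is mounted at the origin on the work surface. World frame = base frame: x ahead of the robot, y to its left, z up, the work surface at z = 0. Lengths are in mm, angles in rad, forces in N, time in s.
With the tool pointing down it reaches from about 275 to 1000 mm from the base axis. Payload 8.4 kg.
Tool frame: the origin (TCP) lies on the centre line of the jaws, within the pads' length; the fingertips stand 25 mm ahead of it and the grasp point (between the pads) lies 6 mm ahead of it; z points along the fingers, y is the line along which they close (so a half turn about z gives the same grasp; the last joint's range is limited). The gripper opens to 85 mm and grips with 20 to 120 N. Pads are 22 mm wide; open, the fingers measure 114 mm over their backs; the gripper's body (76 mm by 85 mm) begins 54 mm behind the grasp point. The pads swing forward as they close: fully open they stand 13 mm farther back than shut.
Start: joints at [-1.322, 0.353, 1.633, -0, 1.155, -0.002], TCP at [155.11, -605.449, 256.281] pointing down, gripper open.
Joint ranges: [-2.63, 2.63], [-0.92, 2.1], [0.06, 2.66], [-1.3, 4.44], [0, 2.69], [-3.02, 3.02]. Speed limits (rad/s): [2.22, 2.22, 2.79, 3.14, 3.14, 3.14].

### API

Orientations are given as [roll, pitch, yaw] about the fixed x, y, z axes, in that order (R = Rz(yaw) Ry(pitch) Rx(roll)).
In Python, from rig import r gives the robot as it stands.
- The arm moves only by the shell command python3 -m jog 'ROWS' [FORCE]. ROWS is JSON, a list of rows, each a list of 3 entries, a list of its own where there are three numbers: the turn, a rotation vector about the tool's x, y, z in rad, then the shift along the tool's x, y, z in m, then the opening, from -1 (shut) to 1 (fully open). In form: [[[rx, ry, rz], [x, y, z], gripper], ...]. A call has 1 to 12 rows; each row shifts and turns the commanded pose from where the row before left it, along the tool's axes as they then stand; what a row does not reach is not made up. A row lasts 1/10 s, in which the tool goes at most 50 mm and 8.59 degrees, less where a joint would pass 70% of its speed; a pose out of reach is approached as far as the arm can. A call with a gripper value outside its range is refused whole. The fingers move at their own pace and stop on an object; FORCE is the grip in N (left out, the last holds). Time passes only in rows, so rows that do not move let the fingers close. It gives the time, the measured TCP pose, the force, the opening and the grip force at its end, in the units of the state.
- r.sense(): the state, without advancing time (a new reading comes with each control period).
- r.grab_frame(name): name is "side" or "top" or "wrist"; returns the picture (400x640x3 uint8, red, green, blue); there is no depth.
- r.camera_params(name): a dict with "fx", "fy", "cx", "cy" (pixels), "k1" (the pictures are not rectified: a ray, as slopes to the right and down, at radius r is drawn at 1 + k1 r^2 times it, then the intrinsics apply), "rvec" (rotation vector, rad) and "tvec" (3), from world to camera coordinates, as OpenCV has them; the wrist camera has in their place "hand_eye" (4x4, takes a point from camera to tool coordinates, whose origin is the TCP and whose axes are the flange's). Camera axes: x right, y down, z forward; pixel columns grow to the right and rows downward; lengths in mm; the calibration is good to about 2 mm. A picture is of the moment at which its call begins: read the wrist's pose just before it. camera_params takes no time and is no camera call.
- r.sign_off(): hands the job in; it is judged then, once.
The state is a dict: "clock": time; "qpos": joint angles; "qvel": joint speeds; "joint_efforts": joint torques, N m; "eef_pos": TCP position; "tcp_rot": TCP orientation; "contact_force": force on the tool from outside, world axes, zero at the start; "wrist_torque": the same for the moment, N m; "opening": opening from 0.0 (shut) to 1.0 (fully open); "grasp_force": force on a finger pad.
Only numpy, scipy, OpenCV 4.12 (cv2) and the standard library are available. Lean on these libraries where they do the work, as an engineer would, in place of code of your own. Each camera call takes 0.05 s, during which the arm holds its last target. There are 200 camera calls.

## Working session

There is one attempt and no reset: what is moved stays moved. The work goes in short steps, Python scripts to look and compute and a shell command to move; the robot and the scene stay as the last step left them, time stands still between calls to the robot, and variables do not carry over. Pictures are saved under pics/ and viewed, at most 10 in all, crops included, and the job is handed in when it is done.

```bash
ls; mkdir -p pics
cat > h.py <<'E'
import numpy as np, cv2
from scipy.spatial.transform import Rotation as R
from rig import r
def save(n,f):
    im=r.grab_frame(n); cv2.imwrite('pics/'+f,im[:,:,::-1]); return im
E
python3 - <<'E'
from h import *
np.set_printoptions(precision=4,suppress=True)
s=r.sense(); print(s)
a=save('top','top0.png'); b=save('side','side0.png')
for n in('top','side','wrist'): print(n,r.camera_params(n))
E
```

```text
pics
{'clock': 0.0, 'qpos': array([-1.3224,  0.3537,  1.6341, -0.    ,  1.1552, -0.0024]), 'qvel': array([0.0004, 0.0023, 0.0004, 0.0001, 0.0005, 0.0005]), 'joint_efforts': array([ -0.0018, -60.5257, -34.2076,  -0.    ,   0.0092,   0.    ]), 'eef_pos': array([ 154.9901, -605.0213,  255.5456]), 'tcp_rot': array([-3.1402,  0.    ,  0.2508]), 'contact_force': array([0.5638, 0.5553, 0.7392]), 'wrist_torque': array([ 0.0415, -0.0406, -0.0096]), 'grasp_force': 0.0, 'opening': 0.9979511580323004}
top {'fx': 451.0340320162908, 'fy': 451.0340320162908, 'cx': 325.0505832015027, 'cy': 197.4916175380395, 'k1': -0.04069333456103167, 'rvec': array([ 2.1607, -2.1829,  0.0963]), 'tvec': array([ -59.0252,  593.979 , 1047.9538])}
side {'fx': 472.84272579115856, 'fy': 472.84272579115856, 'cx': 317.3249513754066, 'cy': 207.76590835062427, 'k1': -0.11787163496116895, 'rvec': array([ 2.0652, -0.2201,  0.1393]), 'tvec': array([-593.0074,   83.5306,  930.3229])}
wrist {'fx': 294.5130773192329, 'fy': 294.5130773192329, 'cx': 329.61791283818684, 'cy': 199.1837988405991, 'k1': -0.028298790698194572, 'hand_eye': array([[   0.0006,   -0.9606,   -0.278 ,   70.228 ],
       [   1.    ,    0.0007,   -0.0005,    1.1647],
       [   0.0006,   -0.278 ,    0.9606, -117.9248],
       [   0.    ,    0.    ,    0.    ,    1.    ]])}
```

View pics/top0.png

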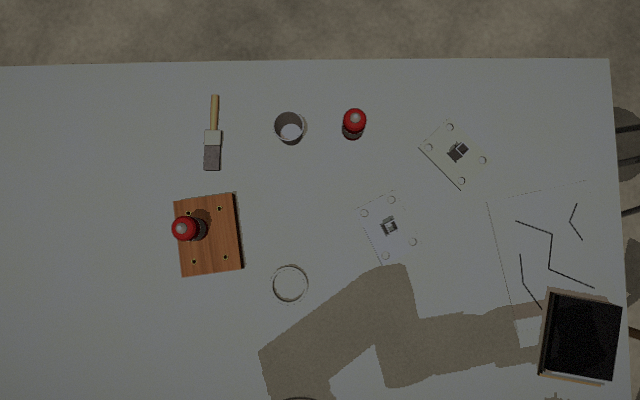

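View pics/side0.png

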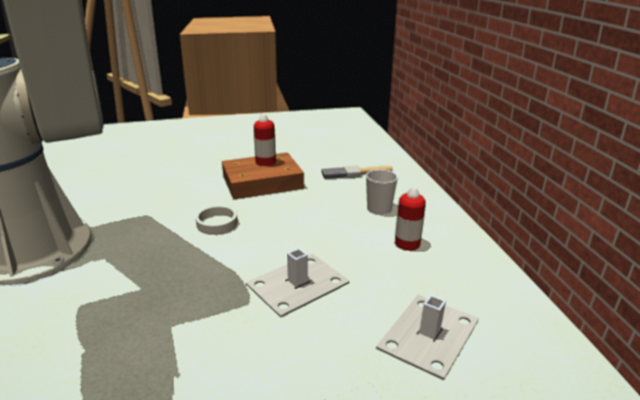

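The top view shows the plinth (corners about 175,201 / 234,193 / 242,269 / 182,276) with the red bottle at (185,228). The flange nearest the base is at (388,226), and a look-alike sits at (458,152). The spare bottle is at (354,122), the cup at (290,128), the tape at (290,284) and the brush at (213,135). The side view shows the plinth bottle at (264,140), the near flange's socket top at (297,254) and the look-alike at (432,303).

```bash
cat >> h.py <<'E'
def cam(n,s=None):
    """K, dist, R(world->cam), t"""
    p=r.camera_params(n); K=np.array([[p['fx'],0,p['cx']],[0,p['fy'],p['cy']],[0,0,1.]]); d=np.array([p['k1'],0,0,0,0.])
    if n=='wrist':
        T=np.eye(4); T[:3,:3]=R.from_euler('xyz',s['tcp_rot']).as_matrix(); T[:3,3]=s['eef_pos']
        W=np.linalg.inv(T@p['hand_eye']); return K,d,W[:3,:3],W[:3,3]
    return K,d,R.from_rotvec(p['rvec']).as_matrix(),p['tvec']
def ray(c,px):
    K,d,Rm,t=c; u=cv2.undistortPoints(np.array(px,float).reshape(-1,1,2),K,d)[:,0]
    D=np.c_[u,np.ones(len(u))]@Rm; return -Rm.T@t, D/np.linalg.norm(D,axis=1)[:,None]
def plane(c,px,z):
    o,D=ray(c,px); return o+D*((z-o[2])/D[:,2])[:,None]
def tri(obs):
    A=0;b=0
    for c,px in obs:
        o,D=ray(c,px); P=np.eye(3)-np.outer(D[0],D[0]); A=A+P; b=b+P@o
    X=np.linalg.solve(A,b); return X,[round(float(np.linalg.norm(np.cross(X-ray(c,p)[0],ray(c,p)[1][0]))),1) for c,p in obs]
def proj(c,X):
    K,d,Rm,t=c; return cv2.projectPoints(np.array(X,float).reshape(-1,1,3),cv2.Rodrigues(Rm)[0],t,K,d)[0][:,0]
E
python3 - <<'E'
from h import *
np.set_printoptions(precision=1,suppress=True)
T=cam('top');S=cam('side')
for n,a,b in [('flange top',(389,225),(297,254)),('look',(460,150),(432,302)),('nozzle',(182.5,228),(263.5,117)),('spare',(354,118),(413,192))]: print(n,*tri([(T,a),(S,b)]))
print('holes',plane(T,[(364,213),(391,199),(413,241),(386,256)],6), plane(S,[(261,284),(311,261),(336,282),(283,303)],6))
print('thr',plane(T,[(188,213),(220,208),(225,257),(194,261)],45))
print('corn',plane(T,[(175,201),(234,193),(242,269),(182,276)],45))
print('tape,brush,cup',plane(T,[(290,284),(213,135),(290,128)],20))
print('bottle base', plane(S,[(265,163)],45))
print(plane(T,[(0,200),(0,390)],0), plane(T,[(528,333)],0))
E
```

```text
flange top [ 524.7 -211.7   59.1] [0.6, 0.6]
look [ 699.6 -382.6   60.3] [1.0, 1.0]
nozzle [521.1 230.8 165.6] [1.1, 1.1]
spare [ 764.2 -132.3  115.6] [2.0, 2.0]
holes [[ 556.6 -159.1    6. ]
 [ 590.  -225.4    6. ]
 [ 487.7 -276.2    6. ]
 [ 452.5 -210.2    6. ]] [[ 458.1 -214.5    6. ]
 [ 558.9 -163.6    6. ]
 [ 589.3 -235.9    6. ]
 [ 488.3 -273.1    6. ]]
thr [[558.5 257.3  45. ]
 [569.5 181.7  45. ]
 [455.2 168.9  45. ]
 [446.4 241.4  45. ]]
corn [[587.1 288.7  45. ]
 [604.6 149.   45. ]
 [427.2 129.1  45. ]
 [412.  269.   45. ]]
tape,brush,cup [[389.5  19.8  20. ]
 [750.3 207.2  20. ]
 [765.2  18.7  20. ]]
bottle base [[520.2 227.3  45. ]]
[[598.1 750.3   0. ]
 [134.2 729.9   0. ]] [[ 263.9 -549.3    0. ]]
```

```bash
python3 -m jog '[[[0,0,0],[0.04,-0.026,0],1],[[0,0,0],[0.04,-0.026,0],1],[[0,0,0],[0.04,-0.026,0],1],[[0,0,0],[0.04,-0.026,0],1],[[0,0,0],[0.04,-0.026,0],1],[[0,0,0],[0.04,-0.026,0],1],[[0,0,0],[0.04,-0.026,0],1],[[0,0,0],[0.04,-0.026,0],1],[[0,0,0],[0.04,-0.026,0],1],[[0,0,0],[0.04,-0.026,0],1],[[0,0,0],[0,0,0],1],[[0,0,0],[0,0,0],1]]'
python3 - <<'E'
from h import *
import json
s=r.sense(); save('wrist','w1.png'); json.dump({k:np.array(s[k]).tolist() for k in s},open('pics/w1.json','w')); print(s['eef_pos'],s['tcp_rot'],s['qpos'])
save('top','top1.png')
E
```

```text
clock: 1.3
eef_pos: [478.4, -253.3, 255.9]
tcp_rot: [-3.141, 0.001, 0.254]
contact_force: [0.0, -0.2, 0.1]
opening: 1.004
grasp_force: 0.0
[ 478.36290366 -253.34000243  255.88557458] [-3.14121875e+00  8.63059898e-04  2.53614268e-01] [-4.89634516e-01  2.24093372e-01  1.81258349e+00 -3.45391131e-04
  1.10580428e+00  8.27702720e-01]
```

View pics/w1.png

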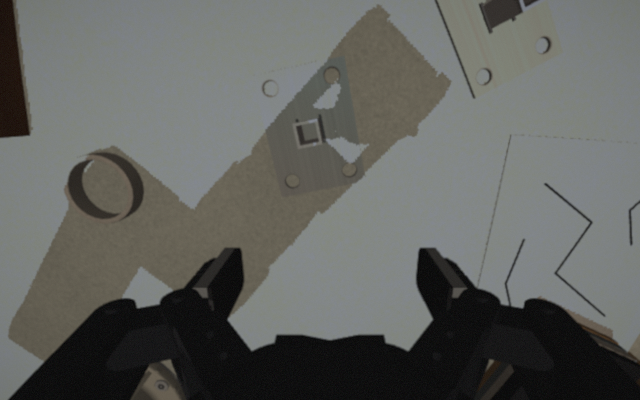

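The wrist view shows the near flange with holes at (270,88), (332,75), (349,171) and (292,181), and its socket top at about (309,132). The look-alike is at upper right. Next I go over to the plinth.

```bash
python3 -m jog '[[[0,0,0],[0.005,-0.043,0],1],[[0,0,0],[0.005,-0.043,0],1],[[0,0,0],[0.005,-0.043,0],1],[[0,0,0],[0.005,-0.043,0],1],[[0,0,0],[0.005,-0.043,0],1],[[0,0,0],[0.005,-0.043,0],1],[[0,0,0],[0.005,-0.043,0],1],[[0,0,0],[0.005,-0.043,0],1],[[0,0,0],[0.005,-0.043,0],1],[[0,0,0],[0.005,-0.043,0],1],[[0,0,0],[0,0,0],1],[[0,0,0],[0,0,0],1]]'
python3 - <<'E'
from h import *
import json
np.set_printoptions(precision=1,suppress=True)
s=r.sense(); save('wrist','w2.png'); json.dump({k:np.array(s[k]).tolist() for k in s},open('pics/w2.json','w')); print(s['eef_pos'],s['tcp_rot'])
W=cam('wrist',json.load(open('pics/w1.json')))
print(plane(W,[(270,88),(332,75),(349,171),(292,181)],6)); print(tri([(W,(309,132)),(cam('top'),(389,225)),(cam('side'),(297,254))]))
E
```

```text
clock: 2.6
eef_pos: [419.7, 174.2, 256.2]
tcp_rot: [3.141, 0.0, 0.252]
contact_force: [0.6, -0.1, 0.9]
opening: 0.998
grasp_force: 0.0
[419.7 174.2 256.2] [3.1 0.  0.3]
[[ 557.6 -161.1    6. ]
 [ 589.7 -228.2    6. ]
 [ 485.4 -277.7    6. ]
 [ 454.6 -210.7    6. ]]
(array([ 524.1, -215.7,   60.8]), [4.7, 4.2, 1.2])
```

View pics/w2.png

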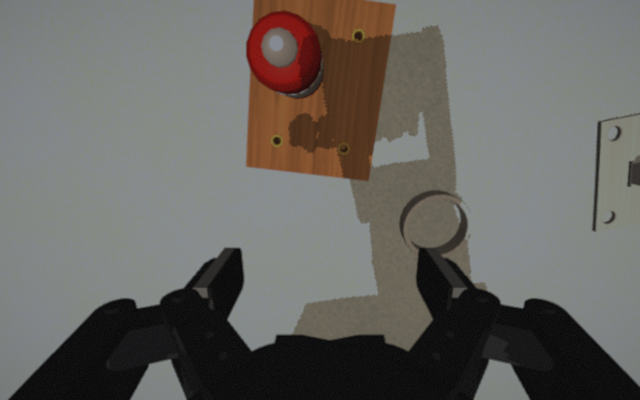

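The bottle's nozzle is at (277,44). Three threaded holes show at (277,141), (344,149) and (358,36). Next I triangulate the bottle and the threads.

Run:
```python
from h import *
import json
np.set_printoptions(precision=1,suppress=True)
s=json.load(open('pics/w2.json')); W=cam('wrist',s);T=cam('top');S=cam('side')
print(plane(W,[(277,141),(344,149),(358,36)],45))
for a,b in [((277,141),(194,261)),((344,149),(225,257)),((358,36),(220,208))]: print(tri([(W,a),(T,b)]))
n=tri([(W,(277,44)),(T,(182.5,228)),(S,(263.5,117))]);print(n)
d=(n[0]+[0,0,10]-s['eef_pos']); print(R.from_euler('xyz',s['tcp_rot']).inv().apply(d))
```

```text
[[445.9 239.7  45. ]
 [455.8 165.9  45. ]
 [569.1 181.9  45. ]]
(array([447. , 238.3,  55.3]), [0.2, 0.2])
(array([456.1, 166.7,  54.2]), [0.6, 0.6])
(array([569.5, 181.9,  43.8]), [0.1, 0.1])
(array([521.5, 232.8, 164.8]), [1.7, 2.2, 1.0])
[113.2 -31.5  81.3]
```

```bash
python3 -m jog '[[[0,0,0],[0.0375,-0.010,0],1],[[0,0,0],[0.0375,-0.010,0],1],[[0,0,0],[0.0375,-0.010,0],1],[[0,0,0],[0,0,0],1],[[0,0,0],[0,0,0.03],1],[[0,0,0],[0,0,0.03],1],[[0,0,0],[0,0,0.03],1],[[0,0,0],[0,0,0.02],1],[[0,0,0],[0,0,0.01],1],[[0,0,0],[0,0,0],1]]' 40
python3 -m jog '[[[0,0,0],[0,0,0],-0.2],[[0,0,0],[0,0,0],-0.2],[[0,0,0],[0,0,0],-0.2],[[0,0,0],[0,0,0],-0.5],[[0,0,0],[0,0,0],-1],[[0,0,0],[0,0,0],-1],[[0,0,0],[0,0,0],-1]]'
```

```text
clock: 3.65
eef_pos: [520.7, 229.8, 135.3]
tcp_rot: [3.141, 0.003, 0.249]
contact_force: [-0.1, 0.4, 0.7]
opening: 1.0
grasp_force: 0.0
clock: 4.35
eef_pos: [522.2, 232.1, 137.8]
tcp_rot: [-3.141, -0.003, 0.251]
contact_force: [-0.4, 0.3, 7.1]
opening: 0.618
grasp_force: 41.2
```

```bash
python3 -m jog '[[[0,0,0],[0,0,-0.01],-1],[[0,0,0],[0,0,-0.02],-1],[[0,0,0],[0,0,-0.02],-1],[[0,0,0],[0,0,0],-1]]'; python3 -m jog '[[[0,0,0],[0.002,-0.015,0],-1],[[0,0,0],[0.004,-0.033,0],-1],[[0,0,0],[0.004,-0.034,0],-1],[[0,0,0],[0.004,-0.034,0],-1],[[0,0,0],[0.004,-0.034,0],-1],[[0,0,0],[0.002,-0.018,0],-1],[[0,0,0],[0,0,0.02],-1],[[0,0,0],[0,0,0.03],-1],[[0,0,0],[0,0,0.025],-1],[[0,0,0],[0,0,0.01],-1],[[0,0,0],[0,0,0],-1]]'
python3 -c "
from h import *
save('side','side1.png')"
```

```text
clock: 4.75
eef_pos: [522.8, 232.3, 189.2]
tcp_rot: [-3.141, -0.005, 0.251]
contact_force: [0.1, -0.2, -2.1]
opening: 0.615
grasp_force: 42.8
clock: 5.85
eef_pos: [497.8, 398.5, 99.3]
tcp_rot: [3.14, 0.004, 0.251]
contact_force: [-0.0, -0.3, -1.8]
opening: 0.615
grasp_force: 42.8
```

View pics/side1.png

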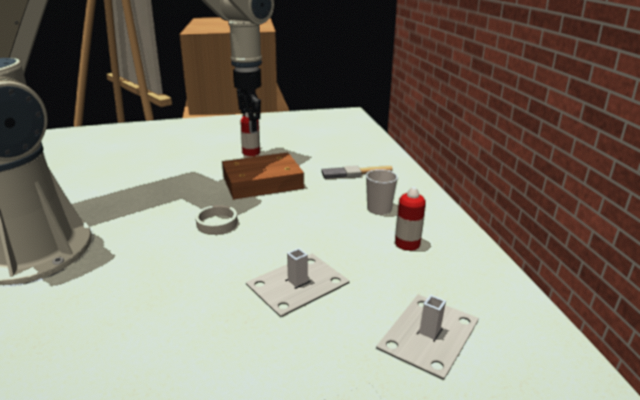

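The bottle is held upright at about (250,137), just above the table behind the plinth. Now I lower it to contact.

```bash
python3 -m jog '[[[0,0,0],[0,0,0.002],-1],[[0,0,0],[0,0,0.002],-1],[[0,0,0],[0,0,0],-1]]';python3 -m jog '[[[0,0,0],[0,0,0.001],-1],[[0,0,0],[0,0,0.001],-1],[[0,0,0],[0,0,0],-1]]'; python3 -m jog '[[[0,0,0],[0,0,0.001],-1],[[0,0,0],[0,0,0],-1]]'
```

```text
clock: 6.2
eef_pos: [499.3, 399.5, 98.0]
tcp_rot: [-3.141, -0.001, 0.251]
contact_force: [-0.8, -0.4, -2.3]
opening: 0.615
grasp_force: 42.8
clock: 6.5
eef_pos: [499.0, 399.3, 95.3]
tcp_rot: [3.142, 0.0, 0.251]
contact_force: [-0.7, 0.4, -0.8]
opening: 0.618
grasp_force: 42.8
clock: 6.7
eef_pos: [498.9, 399.3, 94.2]
tcp_rot: [3.142, 0.0, 0.251]
contact_force: [-0.9, 0.3, -1.6]
opening: 0.616
grasp_force: 42.8
```

```bash
for i in 1 2 3; do python3 -m jog '[[[0,0,0],[0,0,0.001],-1],[[0,0,0],[0,0,0],-1],[[0,0,0],[0,0,0],-1]]'|egrep 'eef|contact'; done
```

```text
eef_pos: [499.0, 399.3, 93.2]
contact_force: [0.4, 0.3, -1.8]
eef_pos: [499.3, 399.5, 92.8]
contact_force: [-1.5, 0.4, 4.6]
eef_pos: [499.6, 399.9, 92.6]
contact_force: [-1.2, -1.6, 11.0]
```

```bash
python3 -m jog '[[[0,0,0],[0,0,-0.001],-1],[[0,0,0],[0,0,0],0.3],[[0,0,0],[0,0,0],0.6],[[0,0,0],[0,0,0],1],[[0,0,0],[0,0,0],1],[[0,0,0],[0,0,-0.01],1],[[0,0,0],[0,0,-0.03],1],[[0,0,0],[0,0,-0.04],1],[[0,0,0],[0,0,-0.04],1],[[0,0,0],[0,0,-0.04],1],[[0,0,0],[0,0,0],1]]'
python3 -m jog '[[[0,0,0],[-0.03,0.035,0],1],[[0,0,0],[-0.03,0.035,0],1],[[0,0,0],[-0.03,0.035,0],1],[[0,0,0],[-0.03,0.035,0],1],[[0,0,0],[-0.03,0.035,0],1],[[0,0,0],[0,0.03,0],1],[[0,0,0],[0,0,0],1],[[0,0,0],[0,0,0],1],[[0,0,0],[0,0,0],1]]'
python3 - <<'E'
from h import *
import json
s=r.sense(); save('wrist','w3.png'); json.dump({k:np.array(s[k]).tolist() for k in s},open('pics/w3.json','w')); print(s['eef_pos'],s['tcp_rot'])
a=save('top','top3.png'); b=cv2.imread('pics/w3.png')
T=cv2.imread('pics/top3.png')[180:290,110:250]
cv2.imwrite('pics/c3.png',np.vstack([cv2.resize(b[0:220,180:500],(640,440)),cv2.resize(T,None,fx=4,fy=4)[:150] if 0 else np.zeros((2,640,3),np.uint8)]))
E
```

```text
clock: 8.7
eef_pos: [501.4, 401.2, 259.5]
tcp_rot: [-3.137, -0.009, 0.251]
contact_force: [0.3, 0.6, 0.0]
opening: 1.0
grasp_force: 0.0
clock: 9.6
eef_pos: [404.8, 164.1, 252.4]
tcp_rot: [-3.141, -0.0, 0.251]
contact_force: [-0.3, 0.9, 0.7]
opening: 1.001
grasp_force: 0.0
[404.7668998  164.09574229 252.4160786 ] [-3.14127681e+00 -3.23995908e-04  2.50749029e-01]
```

View pics/w3.png

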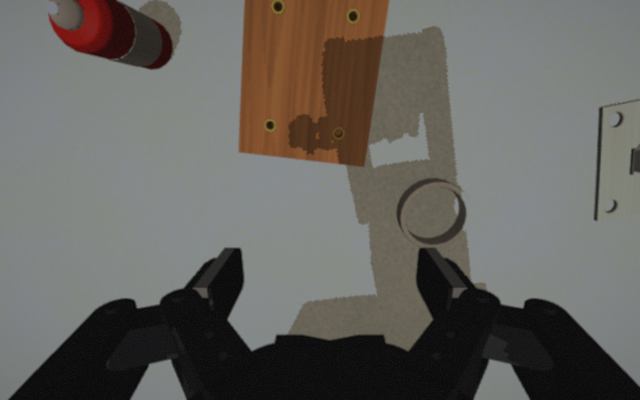

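The bottle stands upright on the table at (110,35). All four threads are visible at about (278,7), (353,16), (338,133) and (270,125).

```bash
cat > fit.py <<'E'
from h import *
from scipy.optimize import least_squares
import json
np.set_printoptions(precision=2,suppress=True)
H=np.array([[-57,-37],[57,-37],[57,37],[-57,37.]])
def ref(im,p,w=6):
    x,y=map(int,np.round(p)); a=max(y-w,0); P=im[a:y+w+1,x-w:x+w+1].astype(float)
    d=np.abs(P-np.median(P.reshape(-1,3),0)).sum(2); d=np.clip(d-0.35*d.max(),0,None)
    Y,X=np.mgrid[a:a+P.shape[0],x-w:x-w+P.shape[1]]; return (X*d).sum()/d.sum(),(Y*d).sum()/d.sum()
def fit(obs,z,x0,freez=True):
    def f(v):
        c,s=np.cos(v[2]),np.sin(v[2]); e=[]
        for C,idx,px in obs:
            X=np.c_[H[idx]@np.array([[c,s],[-s,c]])+v[:2],np.full(len(idx),v[3] if freez else z)]
            e.append((proj(C,X)-px).ravel())
        return np.concatenate(e)
    q=least_squares(f,x0+[z],x_scale=[1,1,.01,1]); return q.x,np.abs(q.fun).max(),np.sqrt((q.fun**2).mean())
E
python3 - <<'E'
from fit import *
W3=cam('wrist',json.load(open('pics/w3.json')));W2=cam('wrist',json.load(open('pics/w2.json')));W1=cam('wrist',json.load(open('pics/w1.json')))
T=cam('top');S=cam('side'); I={n:cv2.imread(f'pics/{n}.png') for n in('w1','w2','w3','top3','side0','top0')}
# H order: (-,-),(+,-),(+,+),(-,+)
g=lambda n,l,w=6:np.array([ref(I[n],p,w) for p in l])
o3=(W3,[0,1,2,3],g('w3',[(338,133),(353,16),(278,7),(270,125)]))
o2=(W2,[0,1,3],g('w2',[(344,149),(358,36),(277,141)]))
ot=(T,[0,1,2,3],g('top3',[(225,257),(220,208),(188,213),(194,261)],4))
print(o3[2],o2[2],ot[2])
for o in ([o3,o2],[ot],[o3,o2,ot]): print('plinth',*fit(o,45,[507,211,.12],len(o)>1))
# flange holes, order: hole(-,-)=(485,-277)
f1=(W1,[0,1,2,3],np.array([(349,171),(332,75),(270,88),(292,181.)])[[0,1,2,3]])
# order by geometry: long axis yaw .457: (-,-)=485,-277 ; (+,-)=590,-228 ; (+,+)=557,-161 ; (-,+)=454,-210
ft=(T,[0,1,2,3],np.array([(413,241),(391,199),(364,213),(386,256.)]))
fs=(S,[0,1,2,3],np.array([(283,303),(336,282),(311,261),(261,284.)]))
for o in ([f1],[ft],[fs],[f1,ft,fs]): print('flange',*fit(o,6,[521,-218,.457],len(o)>1))
E
```

```text
[[338.8  134.48]
 [352.54  15.93]
 [277.49   6.32]
 [269.51 124.78]] [[344.09 149.52]
 [357.84  34.59]
 [276.37 140.37]] [[224.78 257.35]
 [218.72 208.11]
 [187.89 212.76]
 [193.7  261.12]]
plinth [507.5  210.84   0.14  47.5 ] 0.9330181436610019 0.5226422142790214
plinth [507.2  213.44   0.13  45.  ] 0.5150889185268284 0.24621564527285622
plinth [507.39 210.96   0.13  48.26] 0.8734319235592238 0.5495064118764609
flange [ 521.9  -219.41    0.44    6.  ] 0.7505966722917776 0.336456041510772
flange [ 521.68 -217.69    0.46    6.  ] 0.688412024225272 0.2862102402522978
flange [ 523.87 -221.27    0.43    6.  ] 2.1751469322587127 1.143967052243739
flange [ 522.43 -219.18    0.44    4.67] 2.2693054537499506 0.9404637962138382
```

```bash
python3 -m jog '[[[0,0,0],[0.002,0.0444,0],1],[[0,0,0],[0.002,0.0444,0],1],[[0,0,0],[0.002,0.0444,0],1],[[0,0,0],[0.002,0.0444,0],1],[[0,0,0],[0.002,0.0444,0],1],[[0,0,0],[0.002,0.0444,0],1],[[0,0,0],[0.002,0.0444,0],1],[[0,0,0],[0.002,0.0444,0],1],[[0,0,0],[0.002,0.0444,0],1],[[0,0,-0.0975],[0,0,0],1],[[0,0,-0.0975],[0,0,0],1],[[0,0,0],[0,0,0],1]]'
python3 -m jog '[[[0,0,0],[0,0,0.04],1],[[0,0,0],[0,0,0.04],1],[[0,0,0],[0,0,0],1],[[0,0,0],[0,0,0],1]]'
python3 - <<'E'
from h import *
import json
s=r.sense(); save('wrist','w4.png'); json.dump({k:np.array(s[k]).tolist() for k in s},open('pics/w4.json','w')); print(s['eef_pos'],s['tcp_rot'])
W=cam('wrist',s); print(proj(W,[[522,-219,66],[522,-219,6]]))
E
```

```text
clock: 10.9
eef_pos: [521.6, -218.8, 251.7]
tcp_rot: [-3.141, 0.001, 0.448]
contact_force: [-0.3, -0.5, 0.2]
opening: 0.998
grasp_force: 0.0
clock: 11.3
eef_pos: [521.3, -218.5, 172.4]
tcp_rot: [-3.14, 0.001, 0.445]
contact_force: [0.5, -0.5, 1.1]
opening: 1.001
grasp_force: 0.0
[ 521.29128055 -218.5165614   172.43006473] [-3.14041964e+00  1.02660118e-03  4.45130750e-01]
[[329.48493539 204.70211272]
 [329.61446566 186.76696416]]
```

View pics/w4.png

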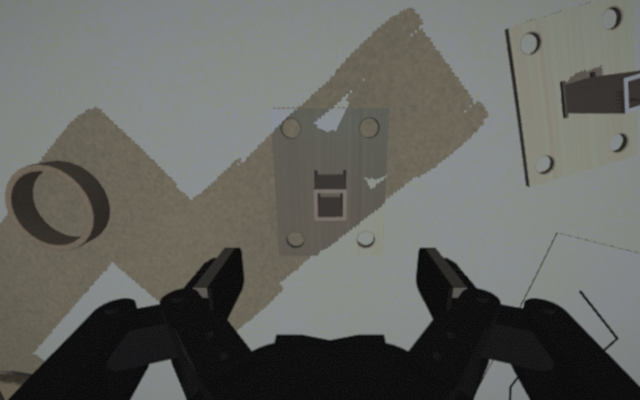

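The flange is square to the jaws and centred. The socket top is at (330,205), against a predicted (329.5,204.7). Now I descend and grip.

```bash
python3 -m jog '[[[0,0,0],[0,0,0.03],1],[[0,0,0],[0,0,0.03],1],[[0,0,0],[0,0,0.03],1],[[0,0,0],[0,0,0.02],1],[[0,0,0],[0,0,0.014],1],[[0,0,0],[0,0,0],1],[[0,0,0],[0,0,0],0.2],[[0,0,0],[0,0,0],-0.1],[[0,0,0],[0,0,0],-0.3],[[0,0,0],[0,0,0],-0.4],[[0,0,0],[0,0,0],-0.6],[[0,0,0],[0,0,0],-1]]' 90; python3 -m jog '[[[0,0,0],[0,0,0],-1],[[0,0,0],[0,0,0],-1],[[0,0,0],[0,0,0],-1],[[0,0,0],[0,0,0],-1]]'
```

```text
clock: 12.55
eef_pos: [521.8, -219.4, 49.2]
tcp_rot: [3.141, -0.001, 0.446]
contact_force: [-1.9, 0.9, 7.0]
opening: 0.294
grasp_force: 89.5
clock: 12.95
eef_pos: [521.8, -219.4, 49.2]
tcp_rot: [3.14, -0.001, 0.446]
contact_force: [-1.5, 0.7, 7.0]
opening: 0.297
grasp_force: 89.5
```

```bash
python3 -m jog '[[[0,0,0],[0,0,-0.005],-1],[[0,0,0],[0,0,-0.015],-1],[[0,0,0],[0,0,-0.03],-1],[[0,0,0],[0,0,-0.03],-1],[[0,0,0],[0,0,-0.03],-1],[[0,0,0],[0,0,-0.02],-1],[[0,0,0],[0,0,0],-1]]'
python3 -m jog '[[[0,0,0],[0.008,-0.0185,0],-1],[[0,0,0],[0.015,-0.034,0],-1],[[0,0,0],[0.017,-0.039,0],-1],[[0,0,0],[0.017,-0.039,0],-1],[[0,0,0],[0.017,-0.039,0],-1],[[0,0,0],[0.017,-0.039,0],-1],[[0,0,0],[0.017,-0.039,0],-1],[[0,0,0],[0.017,-0.039,0],-1],[[0,0,0],[0.017,-0.039,0],-1],[[0,0,0],[0.015,-0.034,0],-1],[[0,0,0],[0.0105,-0.024,0],-1],[[0,0,0],[0.005,-0.0125,0],-1]]'
python3 -m jog '[[[0,0,0.06],[0,0,0],-1],[[0,0,0.1],[0,0,0],-1],[[0,0,0.1],[0,0,0],-1],[[0,0,0.053],[0,0,0],-1],[[0,0,0],[0,0,0.02],-1],[[0,0,0],[0,0,0.015],-1],[[0,0,0],[0,0,0],-1],[[0,0,0],[0,0,0],-1],[[0,0,0],[0,0,0],-1]]'
python3 - <<'E'
from h import *
import json
s=r.sense(); save('wrist','w5.png'); json.dump({k:np.array(s[k]).tolist() for k in s},open('pics/w5.json','w')); print(s['eef_pos'],s['tcp_rot'])
save('top','top5.png');save('side','side5.png')
a=cv2.imread('pics/w5.png');b=cv2.imread('pics/side5.png')[100:250,180:400]
cv2.imwrite('pics/c5.png',np.vstack([cv2.resize(a[90:310,200:460],(650,550))]))
E
```

```text
clock: 13.65
eef_pos: [522.7, -219.8, 182.0]
tcp_rot: [3.137, -0.004, 0.446]
contact_force: [0.6, -1.2, -4.8]
opening: 0.292
grasp_force: 89.1
clock: 14.85
eef_pos: [505.2, 214.5, 177.3]
tcp_rot: [-3.141, 0.001, 0.448]
contact_force: [-0.1, -0.4, -3.8]
opening: 0.293
grasp_force: 89.2
clock: 15.75
eef_pos: [506.5, 212.5, 143.8]
tcp_rot: [-3.141, -0.001, 0.133]
contact_force: [-0.6, 0.4, -3.1]
opening: 0.292
grasp_force: 89.2
[506.47327147 212.46378823 143.84288469] [-3.14145704e+00 -6.85341793e-04  1.32567164e-01]
```

View pics/w5.png

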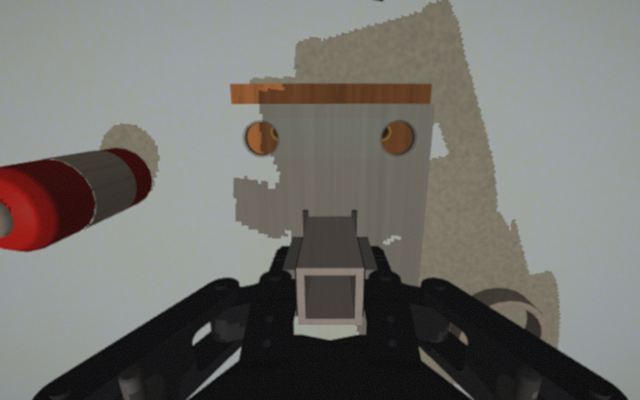

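The held flange is centred sideways. Its far holes are at (262,138) and (398,137), with brass rims showing symmetrically at (275,133) and (387,133). Now I lower it to 2 cm.

```bash
python3 -m jog '[[[0,0,0],[0,0,0.010],-1],[[0,0,0],[0,0,0.010],-1],[[0,0,0],[0,0,0.007],-1],[[0,0,0],[0,0,0.002],-1],[[0,0,0],[0,0,0],-1],[[0,0,0],[0,0,0],-1],[[0,0,0],[0,0,0],-1],[[0,0,0],[0,0,0],-1]]'
python3 - <<'E'
from h import *
import json
s=r.sense(); save('wrist','w6.png'); json.dump({k:np.array(s[k]).tolist() for k in s},open('pics/w6.json','w')); print(s['eef_pos'],s['tcp_rot'])
save('top','top6.png');save('side','side6.png')
a=cv2.imread('pics/w6.png')[60:180,190:470];b=cv2.imread('pics/side6.png')[90:210,170:350];t=cv2.imread('pics/top6.png')[180:290,150:260]
m=np.zeros((600,800,3),np.uint8); m[:300,:700]=cv2.resize(a,(700,300),interpolation=3);m[300:,:450]=cv2.resize(b,(450,300),interpolation=3);m[300:,450:750]=cv2.resize(t,(300,300),interpolation=3)
cv2.imwrite('pics/c6.png',m)
E
```

```text
clock: 16.7
eef_pos: [506.3, 212.6, 114.6]
tcp_rot: [-3.141, -0.001, 0.133]
contact_force: [0.5, 0.1, -3.2]
opening: 0.29
grasp_force: 89.3
[506.28542385 212.64942164 114.60584132] [-3.14143816e+00 -5.88321688e-04  1.32783814e-01]
```

View pics/c6.png

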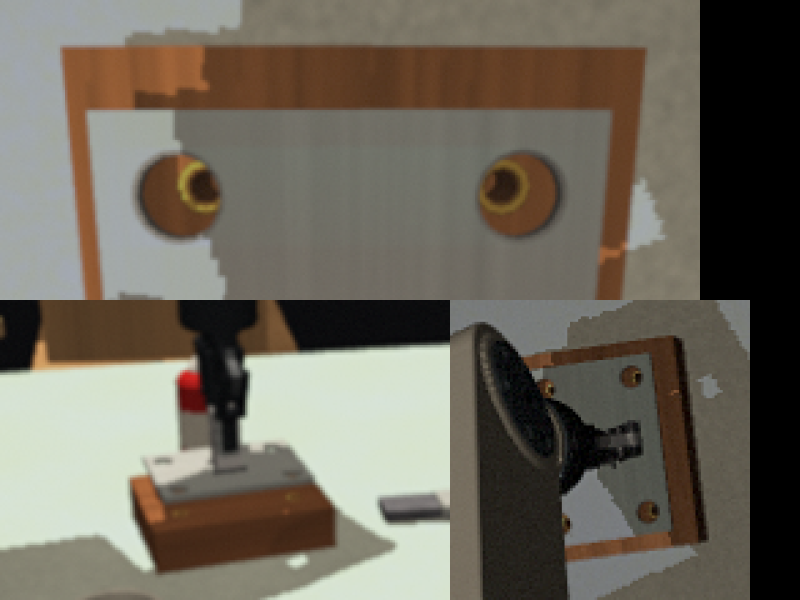

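The crops show both far holes with a thread visible in each: wrist holes at about (262,138) and (398,138), threads at (271,134) and (391,134). The side view shows the plate level and hovering above the plinth. The top view also shows threads inside the two right-hand holes. Now I quantify the offsets.

Run:
```python
from fit import *
s=json.load(open('pics/w6.json')); W=cam('wrist',s);T=cam('top')
w=lambda l:np.array(l)/2.5+[190,60]; t=lambda l:(np.array(l)-[450,300.])/2.727+[150,180]
for C,h,th in((W,w([(180,195),(519,195)]),w([(202,187),(504,186)])),(T,t([(631,376),(648,511)]),t([(634,378),(650,511)]))):
    a=plane(C,h,71);b=plane(C,th,45); print(a[:,:2],b[:,:2],'hole-thread',a[:,:2]-b[:,:2])
# predicted if aligned at each
c,sn=np.cos(.1328),np.sin(.1328)
for n,(x,y,z) in {'flange@tcp':(*s['eef_pos'][:2],71),'plinth':(507.4,211.5,45)}.items():
    X=np.c_[H@np.array([[c,sn],[-sn,c]])+[x,y],np.full(4,z)]; print(n,'wrist',proj(W,X)[1:3].ravel(),'top',proj(T,X)[:2].ravel())
# image motion of hole centres per mm of height
```

```text
[[559.09 255.44]
 [568.84 182.86]] [[559.04 255.7 ]
 [569.33 180.91]] hole-thread [[ 0.05 -0.26]
 [-0.49  1.94]]
[[568.02 183.9 ]
 [455.31 168.45]] [[568.15 187.68]
 [454.33 172.75]] hole-thread [[-0.13 -3.79]
 [ 0.98 -4.3 ]]
flange@tcp wrist [395.98 139.98 259.21 139.9 ] top [222.62 257.65 216.53 208.01]
plinth wrist [389.15 134.94 270.76 134.86] top [225.69 256.72 219.73 208.3 ]
```

```bash
python3 -m jog '[[[0,0,0],[0,0,0],-1],[[0,0,0],[0,0,0],-1]]' && python3 -c "
from rig import r
print(r.sign_off())"
```

```text
clock: 17.05
eef_pos: [506.1, 212.6, 114.4]
tcp_rot: [-3.142, -0.0, 0.133]
contact_force: [-0.5, -0.0, -3.5]
opening: 0.294
grasp_force: 89.3
the job is handed in; nothing more can be done
None
```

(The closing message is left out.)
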